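# Slide the chuck adapter onto the stage spigot and cap it

## Robot

A 6-joint arm with a two-finger parallel gripper is mounted at the origin on the work surface. World frame = base frame: x ahead of the robot, y to its left, z up, the work surface at z = 0. Lengths are in m, angles in rad, forces in N, time in s.
With the tool pointing down it reaches from about 0.15 to 0.775 m from the base axis. Payload 6.1 kg.
Tool frame: the origin (TCP) lies on the centre line of the jaws, within the pads' length; the fingertips stand 8 mm ahead of it and the grasp point (between the pads) lies 11 mm behind it; z points along the fingers, y is the direction in which the jaws open and shut (so a half turn about z gives the same grasp; the last joint's range is limited). The gripper opens to 85 mm and grips with 20 to 120 N. Pads are 22 mm wide; open, the fingers measure 114 mm over their backs; the gripper's body (76 mm by 85 mm) begins 54 mm behind the grasp point. The pads swing forward as they close: fully open they stand 13 mm farther back than shut.
Start: joints at [-1.24, 0.126, -0.04, 1.405, 0, 1.571], TCP at [0.171, -0.497, 0.239] pointing down, gripper open.
Joint ranges: [-2.72, 2.72], [-0.95, 1.95], [-1.27, 1.35], [-1.78, 2.02], [-1.46, 1.47], [-3.14, 3.14]. Speed limits (rad/s): [2.39, 2.39, 3.01, 3.14, 3.14, 3.14].

## Interface

Orientations are given as a unit quaternion [x, y, z, w].
In Python, from cell import manip gives the robot as it stands.
- The arm moves only by the shell command python3 -m jog 'ROWS' [FORCE]. ROWS is a JSON object of lists of equal length, an entry for each row: "linear": the shift along the tool's x, y, z in cm, a list of three; "dr": the turn, a rotation vector about the tool's x, y, z in rad, a list of three; "claw": the opening in per cent of the stroke, from 0 (shut) to 100 (fully open). A call has 1 to 20 rows; each row shifts and turns the commanded pose from where the row before left it, along the tool's axes as they then stand; what a row does not reach is not made up. A row lasts 1/10 s, in which the tool goes at most 50 mm and 8.59 degrees, less where a joint would pass 70% of its speed; a pose out of reach is approached as far as the arm can. A call with a gripper value outside its range is refused whole. The fingers move at their own pace and stop on an object; FORCE is the grip in N (left out, the last holds). Time passes only in rows, so rows that do not move let the fingers close. It gives the time, the measured TCP pose, the force and the opening at its end, in the units of the state.
- manip.state(): the state, without advancing time (a new reading comes with each control period).
- manip.snapshot(name): name is "side" or "top"; returns a dict with "image" (384x512x3 uint8, red, green, blue), "fx", "fy", "cx", "cy" (pixels), "rvec" (rotation vector, rad) and "tvec" (3), from world to camera coordinates, as OpenCV has them. Camera axes: x right, y down, z forward; pixel columns grow to the right and rows downward; lengths in m; the calibration is good to about 2 mm. A picture is of the moment at which its call begins. There is no depth.
- manip.job_done(): hands the job in, once; it reports no verdict.
The state is a dict: "t": time; "joints": joint angles; "qd": joint speeds; "tau": joint torques, N m; "ee_pos": TCP position; "tool_rot": TCP orientation; "wrist_force": force on the tool from outside, world axes, zero at the start; "wrist_torque": the same for the moment, N m; "grip_width": finger opening in m.
Only numpy, scipy, OpenCV 4.12 (cv2) and the standard library are available. Lean on these libraries where they do the work, as an engineer would, in place of code of your own. Each camera call takes 0.05 s, during which the arm holds its last target. There are 200 camera calls.

## Task

Push the aluminium adapter along the black ledge of the stage, sliding it without lifting it off, until it drops over the brass centring spigot and sits flat and fully home. Then set the blue cover by its knob, recess down, onto the adapter's own brass spigot so that it too is flat and fully home: lower it on, do not let it fall. Leave the other things where they are.

Things in the scene. Friction and masses are not known exactly. Their poses are not given: they have to be found in the camera images.
- seat (a point): Centre of the seat face of the stage, a low cream housing 305 x 125 mm fixed to the table; 30 mm above the table, on the axis of the stage's brass spigot; z up, x is the way the adapter is pushed. The spigot rises 9 above the seat face, 50 across, its chamfered top 44. An adapter pushed along the channel drops 10 as it comes over the spigot, which then stops it within 3 of centre.
- ledge_edge (a point): Middle of the straight edge where the black ledge ends before the spigot: 53 mm behind the seat centre, 10 mm above the seat face; axes as the seat. The level ledge runs back 187 mm from here. Aluminium fences, faces 105 apart (52.5 to each side), 10 thick, top 16 above the ledge, line ledge and seat as one channel, open at both ends.
- adapter_mid (a point): Aluminium flanged adapter, about 0.5 kg, 57 mm tall: the point on its axis at half height (28.5 above its underside), z up. Flange 101 across, 18 thick, recess 55 across and 12 deep underneath; then a neck 60 across up to 45 above the underside. Starts upright on the ledge between the fences. Pushed on the neck just above the flange, with a few newtons, it slides without tipping.
- shoulder (a point): Centre of the adapter's flat upper shoulder, on its axis, 45 mm above its underside (16.5 mm above its half-height point); moves with it. A brass spigot 40 across rises 12 from here, its chamfered top 34 across. The cover's underside rests on this shoulder when home.
- cover_mid (a point): Blue plastic flanged cover, about 0.13 kg, 52 mm tall: the point on its axis at half height (26 above its underside), z up. Flange 76 across, 20 thick, recess 45 across and 15 deep underneath; a round black knob 26 across stands on it from 20 to 52 above the underside. Starts upright on the table, recess down. Home, this point is 42.5 above the adapter's half-height point.
- jar: Amber glass jar, 68 mm across, 85 mm tall, not part of the job: leave it alone. Origin: centre of its underside.
- spacer: Loose steel ring, 64 mm across, 12 mm tall, not part of the job. Origin: centre of its underside.
- driver: Screwdriver lying on the table, not part of the job. Origin: underside, near its middle.
- puck: Small brass cylinder, 44 mm across, 20 mm tall, not part of the job. Origin: centre of its underside.
Mind the look-alikes: they are no part of the job. Leave any green look-alike of the part that bears adapter_mid alone.

How it is judged:
On the way, in this order (a step that is already met when the one before it is completed fails the run):
1. the adapter is home on the stage spigot, flat on the seat face (horizontal distance between adapter_mid and seat below 0.005 m and z of adapter_mid in the frame of seat below 0.0305 m and angle between the z axis of adapter_mid and the z axis of seat, either way round below 0.035 rad), for 0.2 s.
2. the cover is home on the adapter's spigot, flat on its shoulder (horizontal distance between cover_mid and adapter_mid below 0.005 m and z of cover_mid in the frame of adapter_mid between 0.0385 and 0.0445 m and angle between the z axis of cover_mid and the z axis of adapter_mid, either way round below 0.035 rad), for 0.2 s.
At the end, for the whole second after the job is handed in: The adapter lies flat on the seat face over the stage spigot (axis within 5 mm, not more than 2 mm high, tilt under 2 degrees) and the cover lies flat on the adapter's shoulder over its spigot (axis within 5 mm, not more than 2 mm high, tilt under 2 degrees) (all of step 1 and all of step 2); the robot touches nothing.
It fails at once if the adapter is lifted more than 15 mm off the ledge (z of adapter_mid in the frame of seat above 0.0535 m).
It fails at once if the cover is let fall onto the adapter from more than 20 mm (horizontal distance between cover_mid and adapter_mid below 0.04 m and z of cover_mid in the frame of adapter_mid above 0.0625 m and contact force between cover and the fingers below 0.05 N).
It fails at once if a bystander is moved more than 30 mm (distance of any of jar, spacer, driver, puck from where it was at the start of the episode above 0.03 m).
It also fails if it takes over 61 s, if anything falls off the work surface, if the arm or the gripper's body presses on something with over 40 N, if the wrist force passes 120 N, or if a joint passes its speed limit or range.

## Working session

There is one attempt and no reset: what is moved stays moved. The work goes in short steps, Python scripts to look and compute and a shell command to move; the robot and the scene stay as the last step left them, time stands still between calls to the robot, and variables do not carry over. Pictures are saved under pics/ and viewed, about 8 in all and at most 12, crops included, and the job is handed in when it is done.

```bash
ls; mkdir -p pics; cat > h.py <<'E'
import numpy as np, cv2, json
from cell import manip
def snap(n,f):
    s=manip.snapshot(n); cv2.imwrite('pics/'+f+'.png',s['image'][:,:,::-1])
    c={k:(np.asarray(v).tolist()) for k,v in s.items() if k!='image'}
    json.dump(c,open('pics/'+f+'.json','w')); return s
def load(f): return json.load(open('pics/'+f+'.json'))
def KRt(c):
    K=np.array([[c['fx'],0,c['cx']],[0,c['fy'],c['cy']],[0,0,1.]]); R=cv2.Rodrigues(np.array(c['rvec'],float))[0]
    return K,R,np.array(c['tvec'],float).ravel()
def proj(c,p):
    K,R,t=KRt(c); q=(K@(R@np.atleast_2d(p).T+t[:,None])).T; return q[:,:2]/q[:,2:]
def onz(c,uv,z):
    K,R,t=KRt(c); o=-R.T@t; out=[]
    for u,v in np.atleast_2d(uv):
        d=R.T@np.linalg.inv(K)@[u,v,1]; out.append(o+d*(z-o[2])/d[2])
    return np.array(out)
def tri(c1,uv1,c2,uv2):
    P=[];
    for c in(c1,c2):
        K,R,t=KRt(c);P.append(K@np.c_[R,t])
    X=cv2.triangulatePoints(P[0],P[1],np.float64(uv1).reshape(2,1),np.float64(uv2).reshape(2,1)).ravel();return X[:3]/X[3]
E
python3 - <<'E'
from h import *
a=snap('top','t0');b=snap('side','s0')
for c in(a,b):
    K,R,t=KRt(c);print(c['fx'],-R.T@t,R[2])
s=manip.state();print(s['t'],s['ee_pos'],s['tool_rot'],s['grip_width'])
E
```

```text
pics
352.6810644284991 [0.47708751 0.07805012 1.29008316] [ 0.09538722 -0.00837977 -0.99540497]
421.4729673386978 [0.37079389 1.01695088 0.88974283] [ 0.1578228  -0.75193668 -0.64006499]
0.1 [ 0.17039433 -0.49621691  0.23861416] [ 9.86354514e-01  1.64633793e-01 -1.23277408e-04 -6.86868019e-04] 0.08540345882342341
```

View pics/t0.png

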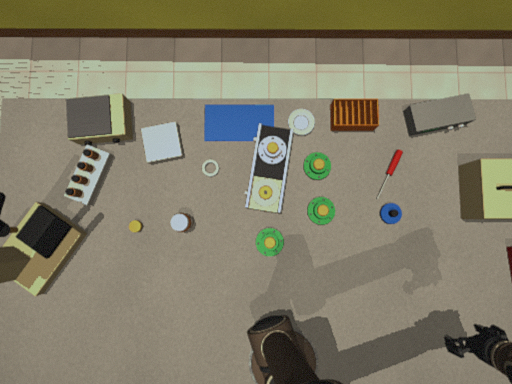

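View pics/s0.png

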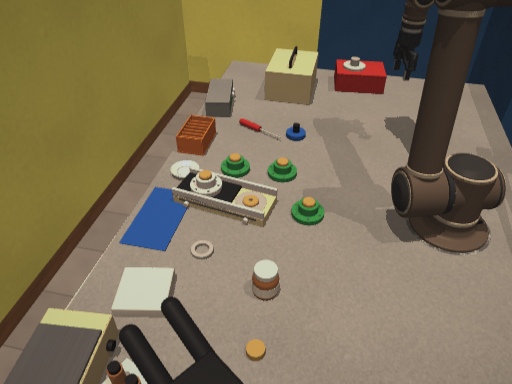

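Top view: the aluminium adapter is at about (272,148) and the stage spigot at (265,192). The blue cover is at (391,213), or (296,131) in the side view. Adapter look-alikes are the three green ones at (317,166), (321,210) and (270,242). The white dish at (301,122) and the ring at (210,168) could also mislead. I choose the silver one in the channel and will check it in one close crop.

```bash
python3 - <<'E'
from h import *
a=cv2.imread('pics/t0.png');b=cv2.imread('pics/s0.png')
def cr(i,x,y,w,h,k):return cv2.resize(i[y:y+h,x:x+w],None,fx=k,fy=k,interpolation=cv2.INTER_CUBIC)
A=cr(a,230,115,80,110,5) #400x550
B=cr(b,165,160,130,70,3.0769) # 400
B=cv2.resize(B,(400,215))
C=cr(a,371,193,40,40,4);D=cr(b,276,111,40,40,4)
CD=np.hstack([C,D]);CD=cv2.copyMakeBorder(CD,0,550-215-160,0,80,cv2.BORDER_CONSTANT)
cv2.imwrite('pics/crop1.png',np.hstack([A,np.vstack([B,CD])]))
E
```

```text
(no output)
```

View pics/crop1.png

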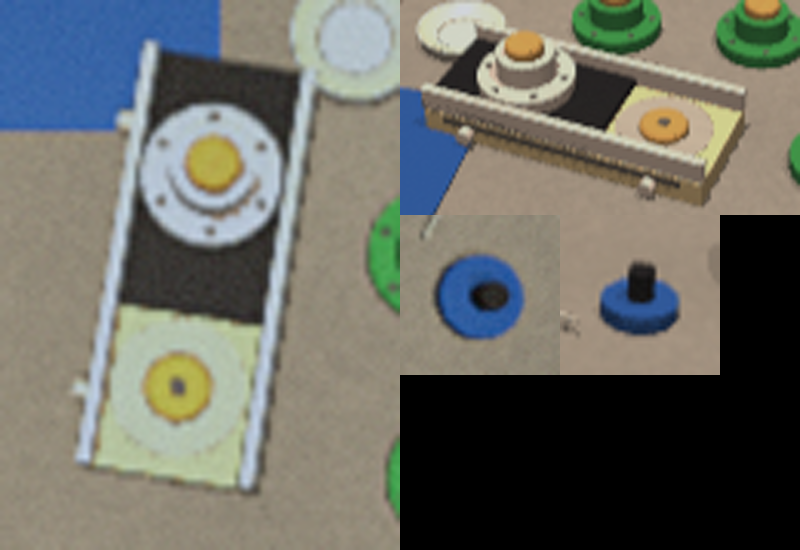

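The crop shows the silver adapter in the channel with its brass top at about top-view (272,147), and the stage spigot at (265,192) towards the robot. The cover is blue with a black knob. Next I triangulate these points.

```bash
cat > m.py <<'E'
from h import *
def blob(f,kind,x,y,w,h,show=True):
    i=cv2.imread('pics/'+f+'.png')[y:y+h,x:x+w]; H=cv2.cvtColor(i,cv2.COLOR_BGR2HSV)
    r={'brass':((8,130,120),(32,255,255)),'blue':((100,120,40),(125,255,255)),'black':((0,0,0),(180,255,70))}[kind]
    m=cv2.inRange(H,r[0],r[1]); m=cv2.morphologyEx(m,cv2.MORPH_CLOSE,np.ones((3,3)))
    n,l,st,ce=cv2.connectedComponentsWithStats(m); k=1+np.argmax(st[1:,4])
    return ce[k]+[x,y],st[k]+np.array([x,y,0,0,0])
E
python3 - <<'E'
from m import *
T=load('t0');S=load('s0')
at,ast=blob('t0','brass',258,135,30,24);as_,ass=blob('s0','brass',192,165,28,18)
st,sts=blob('t0','brass',250,178,30,28);ss,sss=blob('s0','brass',236,190,30,20)
ct,cts=blob('t0','blue',375,198,32,32);cs,css=blob('s0','blue',280,115,32,30)
kt,kts=blob('t0','black',378,198,26,28);ks,kss=blob('s0','black',284,118,24,20)
for n,a,b,sa,sb in[('adspig',at,as_,ast,ass),('stspig',st,ss,sts,sss),('cover',ct,cs,cts,css),('knob',kt,ks,kts,kss)]:
    print(n,a,sa,b,sb,tri(T,a,S,b).round(4))
f=lambda p:[(p[0]+.5)/5-.5+230,(p[1]+.5)/5-.5+115]
ends=onz(T,[f(p) for p in[(151,43),(84,462),(307,72),(250,488)]],.056);print(ends.round(4))
for a,b in((0,1),(2,3)):
    d=ends[b]-ends[a];print(np.linalg.norm(d),np.degrees(np.arctan2(d[1],d[0])))
print(ends.mean(0))
print('at z', onz(T,[at],.097),onz(S,[as_],.095),onz(T,[st],.039),onz(S,[ss],.039),onz(T,[kt],.047),onz(S,[ks],.040))
E
```

```text
adspig [272.34939759 147.34939759] [268 143  10  10  83] [204.64556962 174.44303797] [199 171  12   8  79] [0.7472 0.0381 0.091 ]
stspig [265.29824561 192.15789474] [259 186  13  13 114] [250.26470588 200.64705882] [243 196  16  11 136] [0.5968 0.0618 0.0327]
cover [390.25167785 213.23154362] [381 203  21  21 298] [295.43258427 134.02808989] [286 127  19  14 178] [ 0.5219 -0.3946  0.0051]
knob [392.88235294 212.90196078] [389 210   9   7  51] [295.82758621 127.65517241] [293 123   7  10  58] [ 0.522  -0.3931  0.0349]
[[ 0.8424  0.0815  0.056 ]
 [ 0.5421  0.1283  0.056 ]
 [ 0.8213 -0.0302  0.056 ]
 [ 0.5239  0.0122  0.056 ]]
0.30390446517877256 171.13085100853928
0.3004484906242495 171.89226497202478
[0.68244216 0.04793502 0.056     ]
at z [[0.74527729 0.03815335 0.097     ]] [[0.74568743 0.04289826 0.095     ]] [[0.59591747 0.06187973 0.039     ]] [[0.5953554 0.0688878 0.039    ]] [[ 0.52150006 -0.3885206   0.047     ]] [[ 0.52118529 -0.38461109  0.04      ]]
```

Heights agree with the text (brass top about 0.094, stage spigot about 0.036, knob about 0.038), allowing for side-view bias in y. The push runs from (0.7455,0.039) to (0.596,0.062), heading about 171.3°, towards the robot. The far side of the neck is near the reach limit. So I straddle the neck with the jaws along the push line and pull with the far finger.

```bash
python3 -m jog '{"linear":[[3.59,-1.6,0],[3.59,-1.6,0],[3.59,-1.6,0],[3.59,-1.6,0],[3.59,-1.6,0],[3.59,-1.6,0],[3.59,-1.6,0],[3.59,-1.6,0],[3.59,-1.6,0],[3.59,-1.6,0],[3.59,-1.6,0],[3.59,-1.6,0],[3.59,-1.6,0],[3.59,-1.6,0],[3.59,-1.6,0],[3.59,-1.6,0],[3.59,-1.6,0],[3.59,-1.6,0],[3.59,-1.6,0],[3.59,-1.6,0]],"dr":[[0,0,0],[0,0,0],[0,0,0],[0,0,0],[0,0,0],[0,0,0],[0,0,0],[0,0,0],[0,0,0],[0,0,0],[0,0,0],[0,0,0],[0,0,0],[0,0,0],[0,0,0],[0,0,0],[0,0,0],[0,0,0],[0,0,0],[0,0,0]],"claw":[100,100,100,100,100,100,100,100,100,100,100,100,100,100,100,100,100,100,100,100]}'
python3 -m jog '{"linear":[[0,0,0],[0,0,0],[0,0,0],[0,0,0],[0,0,0],[0,0,0],[0,0,0],[0,0,0],[0,0,0]],"dr":[[0,0,-0.136],[0,0,-0.136],[0,0,-0.136],[0,0,-0.136],[0,0,-0.136],[0,0,-0.136],[0,0,-0.136],[0,0,-0.136],[0,0,0]],"claw":[100,100,100,100,100,100,100,100,100]}'
cat >> h.py <<'E'
from scipy.spatial.transform import Rotation as Ro
def st(goal=None,yaw=None):
    s=manip.state();R=Ro.from_quat(s['tool_rot']).as_matrix()
    print('t',s['t'],'pos',np.round(s['ee_pos'],4),'F',np.round(s['wrist_force'],1),'w',round(s['grip_width'],4))
    print('jaw deg',np.degrees(np.arctan2(R[1,1],R[0,1])).round(2),'tilt',np.degrees(np.arccos(-R[2,2])).round(2),'j',np.round(s['joints'],2))
    if goal is not None: print('tool cm',(100*R.T@(np.array(goal)-s['ee_pos'])).round(2))
E
python3 - <<'E'
from h import *
st([.7455,.039,.066])
E
```

```text
t: 2.1
ee_pos: [0.7465, 0.0406, 0.2386]
tool_rot: [0.986, 0.165, -0.0, -0.0]
wrist_force: [0.3, -0.6, 0.8]
grip_width: 0.0854
t: 3.0
ee_pos: [0.7455, 0.0393, 0.2386]
tool_rot: [0.759, 0.651, -0.0, -0.0]
wrist_force: [-0.2, -0.5, -0.5]
grip_width: 0.0853
t 3.0 pos [0.7455 0.0393 0.2386] F [-0.2 -0.5 -0.5] w 0.0853
jaw deg -8.69 tilt 0.07 j [ 0.05  0.6   0.62  1.6  -0.    1.78]
tool cm [-0.03  0.02 17.26]
```

```bash
python3 -m jog '{"linear":[[0,0,3],[0,0,3],[0,0,3],[0,0,2],[0,0,0]],"dr":[[0,0,0],[0,0,0],[0,0,0],[0,0,0],[0,0,0]],"claw":[100,100,100,100,100]}'
python3 - <<'E'
from h import *
st()
snap('side','s1');snap('top','t1')
a=cv2.imread('pics/s1.png')[110:230,150:300];b=cv2.imread('pics/t1.png')[95:215,220:330]
cv2.imwrite('pics/c2.png',np.hstack([cv2.resize(a,None,fx=3,fy=3,interpolation=2),cv2.resize(b,None,fx=3,fy=3,interpolation=2)]))
E
```

```text
t: 3.5
ee_pos: [0.7436, 0.0392, 0.1249]
tool_rot: [0.76, 0.65, -0.003, -0.002]
wrist_force: [-0.9, -0.2, -0.3]
grip_width: 0.0857
t 3.5 pos [0.7436 0.0392 0.1249] F [-0.9 -0.2 -0.3] w 0.0857
jaw deg -8.88 tilt 0.4 j [0.05 0.58 0.34 1.34 0.   1.78]
```

View pics/c2.png

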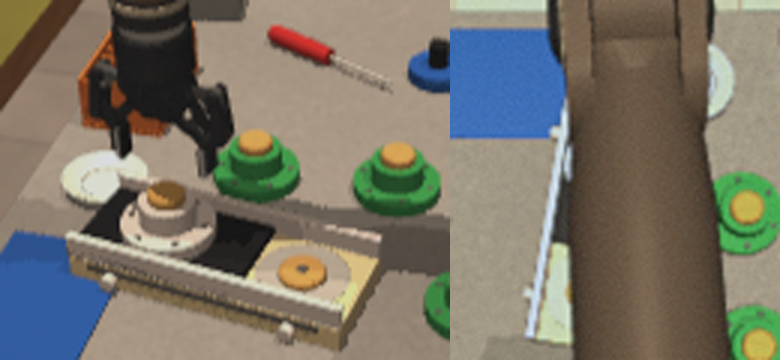

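The side crop shows the fingertips at (190,161) and (219,166), centred along the channel over the adapter at (205,174). I descend and watch the force.

```bash
python3 -m jog '{"linear":[[0,0.1,1.5],[0,0,1.5],[0,0,1],[0,0,1],[0,0,0.7],[0,0,0],[0,0,0]],"dr":[[0,0,0],[0,0,0],[0,0,0],[0,0,0],[0,0,0],[0,0,0],[0,0,0]],"claw":[100,100,100,100,100,100,100]}'
python3 - <<'E'
from h import *
st()
snap('side','s2')
a=cv2.imread('pics/s2.png')[120:230,150:300]
cv2.imwrite('pics/c3.png',cv2.resize(a,None,fx=4,fy=4,interpolation=2))
E
```

```text
t: 4.3
ee_pos: [0.7468, 0.0392, 0.0727]
tool_rot: [0.759, 0.651, 0.0, 0.0]
wrist_force: [0.3, 0.4, 0.7]
grip_width: 0.0853
t 4.3 pos [0.7468 0.0392 0.0727] F [0.3 0.4 0.7] w 0.0853
jaw deg -8.71 tilt 0.02 j [0.05 0.59 0.25 1.23 0.   1.78]
```

View pics/c3.png

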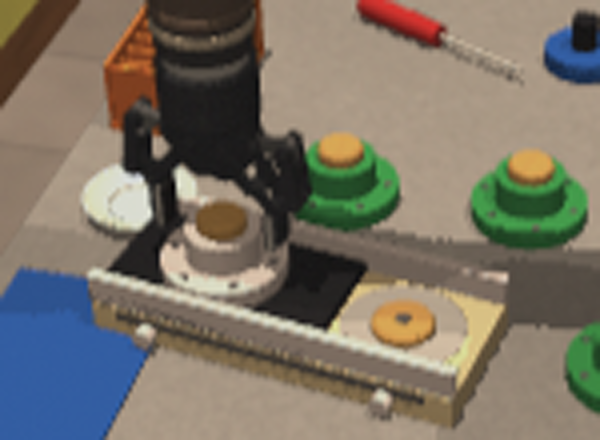

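The fingers straddle the neck and sit a few mm to the −y side. I shift 3 mm, lower a little, narrow the jaws to about 70 mm and pull 130 mm.

```bash
python3 -m jog '{"linear":[[0.3,0,0],[0,0,0.3],[0,0,0.3],[0,0,0],[0,0,0],[0,0,0],[0,0,0],[0,-0.5,0],[0,-0.5,0],[0,0,0]],"dr":[[0,0,0],[0,0,0],[0,0,0],[0,0,0],[0,0,0],[0,0,0],[0,0,0],[0,0,0],[0,0,0],[0,0,0]],"claw":[100,92,86,82,82,82,82,82,82,82]}' 20
python3 -m jog '{"linear":[[0,-0.5,0],[0,-0.5,0],[0,-0.7,0],[0,-0.7,0],[0,-0.8,0],[0,-0.8,0],[0,-0.8,0],[0,-0.8,0],[0,-0.8,0],[0,-0.8,0],[0,-0.8,0],[0,-0.8,0],[0,-0.8,0],[0,-0.8,0],[0,-0.6,0],[0,0,0]],"dr":[[0,0,0],[0,0,0],[0,0,0],[0,0,0],[0,0,0],[0,0,0],[0,0,0],[0,0,0],[0,0,0],[0,0,0],[0,0,0],[0,0,0],[0,0,0],[0,0,0],[0,0,0],[0,0,0]],"claw":[82,82,82,82,82,82,82,82,82,82,82,82,82,82,82,82]}'
python3 - <<'E'
from h import *
st()
snap('side','s3')
a=cv2.imread('pics/s3.png')[120:230,150:300]
cv2.imwrite('pics/c4.png',cv2.resize(a,None,fx=4,fy=4,interpolation=2))
E
```

```text
t: 5.35
ee_pos: [0.7365, 0.0437, 0.0665]
tool_rot: [0.759, 0.651, -0.0, -0.0]
wrist_force: [-0.6, -0.3, -0.8]
grip_width: 0.0705
t: 6.95
ee_pos: [0.6269, 0.0605, 0.0661]
tool_rot: [0.759, 0.652, -0.001, -0.001]
wrist_force: [0.0, -0.2, 0.8]
grip_width: 0.0704
t 6.95 pos [0.6269 0.0605 0.0661] F [ 0.  -0.2  0.8] w 0.0704
jaw deg -8.69 tilt 0.11 j [ 0.1   0.37 -0.11  1.09  0.    1.82]
```

View pics/c4.png

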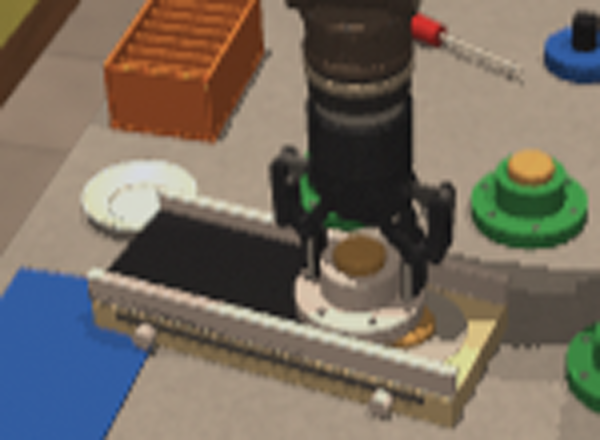

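The adapter slides along at crop (358,280) and its flange edge is nearing the spigot. I continue slowly for the last stretch.

```bash
python3 -m jog '{"linear":[[0,-0.5,0],[0,-0.5,0],[0,-0.4,0],[0,-0.4,0],[0,-0.4,0],[0,-0.4,0],[0,-0.3,0],[0,-0.3,0],[0,-0.3,0],[0,0,0],[0,0,0]],"dr":[[0,0,0],[0,0,0],[0,0,0],[0,0,0],[0,0,0],[0,0,0],[0,0,0],[0,0,0],[0,0,0],[0,0,0],[0,0,0]],"claw":[82,82,82,82,82,82,82,82,82,82,82]}'
python3 - <<'E'
from m import *
st()
snap('side','s4')
c,s=blob('s4','brass',225,165,45,40);print(c,s)
a=cv2.imread('pics/s4.png')[120:230,150:300]
cv2.imwrite('pics/c5.png',cv2.resize(a,None,fx=4,fy=4,interpolation=2))
E
```

```text
t: 8.1
ee_pos: [0.5936, 0.0657, 0.0664]
tool_rot: [0.759, 0.651, -0.0, -0.0]
wrist_force: [-0.2, -0.6, -0.5]
grip_width: 0.0705
t 8.1 pos [0.5936 0.0657 0.0664] F [-0.2 -0.6 -0.5] w 0.0705
jaw deg -8.7 tilt 0.02 j [ 0.11  0.31 -0.19  1.07  0.    1.83]
[250. 191.] [249 191   3   1   3]
```

View pics/c5.png

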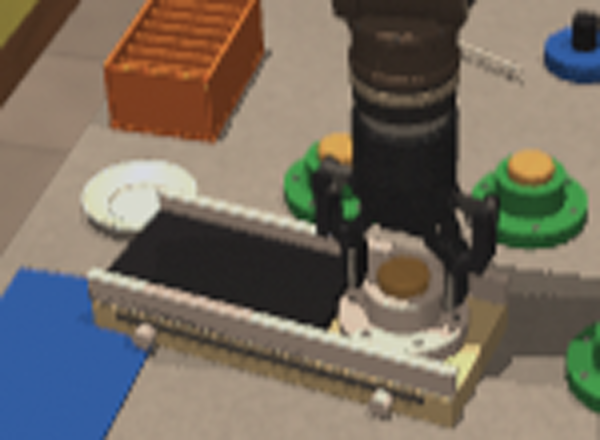

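```bash
python3 - <<'E'
from h import *
S=load('s0');u=np.array([-.9885,.1513])
for d in(-8,-5,-2,0,2):
  p=np.array([.5955,.0687])+u*d/1000
  print(d,proj(S,[[*p,.087],[*p,.097]]).round(1).tolist())
E
python3 -m jog '{"linear":[[0,-0.2,0],[0,-0.2,0],[0,0,0],[0,0,0]],"dr":[[0,0,0],[0,0,0],[0,0,0],[0,0,0]],"claw":[82,82,82,82]}'
python3 - <<'E'
from h import *
st();snap('side','s5')
a=cv2.imread('pics/s5.png');b=cv2.imread('pics/s4.png')
m=cv2.inRange(cv2.cvtColor(a,cv2.COLOR_BGR2HSV),(5,100,50),(32,255,200))
for i in(a,b):
  m=cv2.inRange(cv2.cvtColor(i,cv2.COLOR_BGR2HSV),(5,110,50),(32,255,200))[182:198,242:262]
  n,l,s,c=cv2.connectedComponentsWithStats(m);k=1+np.argmax(s[1:,4]);print(s[k],c[k]+[242,182])
E
```

```text
-8 [[247.7, 187.9], [247.7, 185.3]]
-5 [[248.6, 188.1], [248.6, 185.5]]
-2 [[249.6, 188.4], [249.5, 185.8]]
0 [[250.2, 188.5], [250.2, 185.9]]
2 [[250.8, 188.7], [250.8, 186.1]]
t: 8.55
ee_pos: [0.5899, 0.0662, 0.0663]
tool_rot: [0.759, 0.651, 0.0, 0.0]
wrist_force: [0.8, 0.6, -0.9]
grip_width: 0.0699
t 8.55 pos [0.5899 0.0662 0.0663] F [ 0.8  0.6 -0.9] w 0.0699
jaw deg -8.71 tilt 0.0 j [ 0.11  0.31 -0.2   1.07 -0.    1.83]
[  3   2  13  11 110] [250.87272727 188.95454545]
[  2   2  13  11 110] [250.49090909 188.82727273]
```

It dropped: the brass top is at row 188.8, where home predicts 188.5 and still on the ledge predicts 185.9. I open, rise, turn the jaws to world y (the camera's uncertain direction), and go over the cover.

```bash
python3 -m jog '{"linear":[[0,0.2,0],[0,0,0],[0,0,0],[0,0,-1],[0,0,-2],[0,0,-3],[0,0,-4],[0,0,-4],[0,0,-3],[0,0,0]],"dr":[[0,0,0],[0,0,0],[0,0,0],[0,0,0],[0,0,0],[0,0,0],[0,0,0],[0,0,0],[0,0,0],[0,0,0]],"claw":[100,100,100,100,100,100,100,100,100,100]}' 
python3 -m jog '{"linear":[[0,0,0],[0,0,0],[0,0,0],[0,0,0],[0,0,0],[0,0,0],[0,0,0],[0,0,0],[0,0,0],[0,0,0],[0,0,0],[0,0,0],[0,0,0],[0,0,0]],"dr":[[0,0,-0.1325],[0,0,-0.1325],[0,0,-0.1325],[0,0,-0.1325],[0,0,-0.1325],[0,0,-0.1325],[0,0,-0.1325],[0,0,-0.1325],[0,0,-0.1325],[0,0,-0.1325],[0,0,-0.1325],[0,0,-0.1325],[0,0,-0.1325],[0,0,0]],"claw":[100,100,100,100,100,100,100,100,100,100,100,100,100,100]}' 
python3 - <<'E'
from h import *
st([.521,-.387,.13])
E
```

```text
t: 9.6
ee_pos: [0.5936, 0.0661, 0.2424]
tool_rot: [0.759, 0.651, 0.004, 0.002]
wrist_force: [1.1, 0.3, 0.3]
grip_width: 0.0852
t: 11.0
ee_pos: [0.5916, 0.0659, 0.2359]
tool_rot: [-0.0, 1.0, -0.0, -0.0]
wrist_force: [0.5, 0.4, 0.8]
grip_width: 0.0855
t 11.0 pos [0.5916 0.0659 0.2359] F [0.5 0.4 0.8] w 0.0855
jaw deg 90.0 tilt 0.04 j [0.11 0.26 0.12 1.43 0.   0.11]
tool cm [  7.05 -45.29  10.6 ]
```

```bash
python3 -m jog '{"linear":[[0.54,-3.48,0],[0.54,-3.48,0],[0.54,-3.48,0],[0.54,-3.48,0],[0.54,-3.48,0],[0.54,-3.48,0],[0.54,-3.48,0],[0.54,-3.48,0],[0.54,-3.48,0],[0.54,-3.48,0],[0.54,-3.48,0],[0.54,-3.48,0],[0.54,-3.48,0],[0,0,3],[0,0,3],[0,0,3],[0,0,1.6],[0,0,0]],"dr":[[0,0,0],[0,0,0],[0,0,0],[0,0,0],[0,0,0],[0,0,0],[0,0,0],[0,0,0],[0,0,0],[0,0,0],[0,0,0],[0,0,0],[0,0,0],[0,0,0],[0,0,0],[0,0,0],[0,0,0],[0,0,0]],"claw":[100,100,100,100,100,100,100,100,100,100,100,100,100,80,80,80,80,80]}' 
python3 - <<'E'
from m import *
st([.521,-.387,.13])
snap('top','t6');snap('side','s6')
T=load('t6');S=load('s6')
at,a1=blob('t6','brass',255,175,25,30);as_,a2=blob('s6','brass',240,178,25,22)
print(at,a1,as_,a2,tri(T,at,S,as_),onz(T,at,.087),onz(S,as_,.085),'model',proj(S,[[.5955,.0687,.087]]))
b=cv2.imread('pics/s6.png')[70:150,250:350];a=cv2.imread('pics/t6.png')[160:240,230:290]
cv2.imwrite('pics/c6.png',np.hstack([cv2.resize(b,(500,400),interpolation=2),cv2.resize(a,(300,400),interpolation=2)]))
E
```

```text
t: 12.8
ee_pos: [0.52, -0.3853, 0.1269]
tool_rot: [0.002, 1.0, 0.002, -0.002]
wrist_force: [-1.5, -0.2, -0.4]
grip_width: 0.0685
t 12.8 pos [ 0.52   -0.3853  0.1269] F [-1.5 -0.2 -0.4] w 0.0685
jaw deg 89.81 tilt 0.34 j [-0.64  0.38  0.04  1.24 -0.   -0.63]
tool cm [-0.1  -0.16 -0.31]
[265.45679012 191.34567901] [261 187  10  10  81] [250.63636364 188.44318182] [245 184  13  10  88] [0.59523093 0.06197293 0.08190235] [[0.59415476 0.06195283 0.087     ]] [[0.59478156 0.06565178 0.085     ]] model [[250.16986434 188.52441284]]
```

View pics/c6.png

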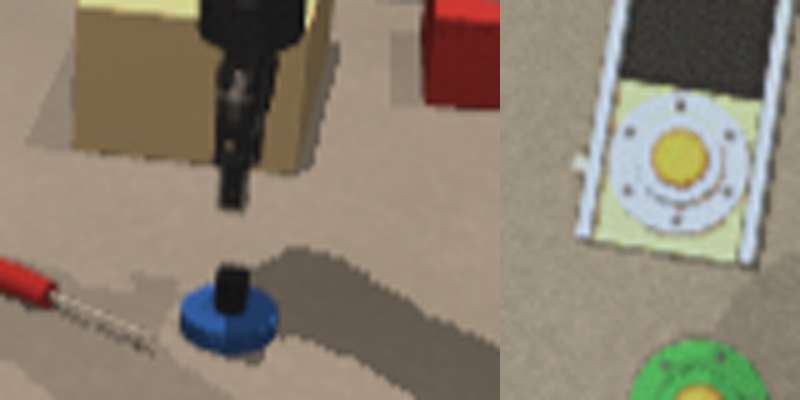

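The cover, knob at crop (234,290), lies directly below the fingers at crop column 232. In the top view the adapter sits over the stage spigot and matches the seat within about 2 mm. I descend to the knob and grip.

```bash
python3 -m jog '{"linear":[[-0.1,-0.1,2],[0,0,2],[0,0,2],[0,0,1.2],[0,0,1],[0,0,0.6],[0,0,0],[0,0,0]],"dr":[[0,0,0],[0,0,0],[0,0,0],[0,0,0],[0,0,0],[0,0,0],[0,0,0],[0,0,0]],"claw":[80,80,80,80,80,80,80,80]}' 
python3 -m jog '{"linear":[[0,0,0],[0,0,0],[0,0,0],[0,0,0],[0,0,0],[0,0,0],[0,0,0],[0,0,0],[0,0,0],[0,0,0]],"dr":[[0,0,0],[0,0,0],[0,0,0],[0,0,0],[0,0,0],[0,0,0],[0,0,0],[0,0,0],[0,0,0],[0,0,0]],"claw":[50,20,20,20,20,20,20,20,20,20]}' 30
```

```text
t: 13.7
ee_pos: [0.5229, -0.3877, 0.0431]
tool_rot: [0.0, 1.0, -0.0, 0.0]
wrist_force: [0.7, -0.4, 1.3]
grip_width: 0.0685
t: 14.7
ee_pos: [0.5229, -0.3878, 0.043]
tool_rot: [0.0, 1.0, -0.0, 0.0]
wrist_force: [-1.1, -0.5, 5.6]
grip_width: 0.0247
```

The TCP came in 8 mm high, so the grip holds only the knob's top. I reopen, lower 8 mm and grip again.

```bash
python3 -m jog '{"linear":[[0,0,0],[0,0,0],[0,0,0],[0,0,0.4],[0,0,0.4],[0,0,0],[0,0,0],[0,0,0],[0,0,0],[0,0,0],[0,0,0],[0,0,0]],"dr":[[0,0,0],[0,0,0],[0,0,0],[0,0,0],[0,0,0],[0,0,0],[0,0,0],[0,0,0],[0,0,0],[0,0,0],[0,0,0],[0,0,0]],"claw":[60,60,60,60,60,20,20,20,20,20,20,20]}' 30
python3 -m jog '{"linear":[[0,0,-0.3],[0,0,-0.7],[0,0,-1],[0,0,-2],[0,0,-3],[0,0,-3],[0,0,-3],[0,0,-2],[0,0,0],[0,0,0]],"dr":[[0,0,0],[0,0,0],[0,0,0],[0,0,0],[0,0,0],[0,0,0],[0,0,0],[0,0,0],[0,0,0],[0,0,0]],"claw":[20,20,20,20,20,20,20,20,20,20]}'
python3 - <<'E'
from h import *
st([.5945,.065,.19])
E
```

```text
t: 15.9
ee_pos: [0.5226, -0.3875, 0.0343]
tool_rot: [0.0, 1.0, 0.0, -0.0]
wrist_force: [0.2, -0.5, -1.0]
grip_width: 0.0251
t: 16.9
ee_pos: [0.5227, -0.3876, 0.1846]
tool_rot: [0.0, 1.0, -0.0, 0.0]
wrist_force: [-0.3, 0.2, -2.3]
grip_width: 0.025
t 16.9 pos [ 0.5227 -0.3876  0.1846] F [-0.3  0.2 -2.3] w 0.025
jaw deg 89.98 tilt 0.06 j [-0.64  0.37  0.16  1.35 -0.   -0.64]
tool cm [-7.17 45.26 -0.56]
```

```bash
python3 -m jog '{"linear":[[-0.48,3.02,0],[-0.48,3.02,0],[-0.48,3.02,0],[-0.48,3.02,0],[-0.48,3.02,0],[-0.48,3.02,0],[-0.48,3.02,0],[-0.48,3.02,0],[-0.48,3.02,0],[-0.48,3.02,0],[-0.48,3.02,0],[-0.48,3.02,0],[-0.48,3.02,0],[-0.48,3.02,0],[-0.48,3.02,0],[0,0,1.5],[0,0,1.5],[0,0,1],[0,0,0],[0,0,0]],"dr":[[0,0,0],[0,0,0],[0,0,0],[0,0,0],[0,0,0],[0,0,0],[0,0,0],[0,0,0],[0,0,0],[0,0,0],[0,0,0],[0,0,0],[0,0,0],[0,0,0],[0,0,0],[0,0,0],[0,0,0],[0,0,0],[0,0,0],[0,0,0]],"claw":[20,20,20,20,20,20,20,20,20,20,20,20,20,20,20,20,20,20,20,20]}'
python3 - <<'E'
from m import *
st([.5945,.065,.109]);snap('side','s7')
c,s=blob('s7','blue',225,140,60,60);print(c,s)
S=load('s7');p=manip.state()['ee_pos']
# model cover silhouette at TCP xy
a=np.linspace(0,2*np.pi,60);z0=p[2]-.0343
def cyl(x,y,r,z): return np.c_[x+r*np.cos(a),y+r*np.sin(a),a*0+z]
pts=np.vstack([cyl(p[0],p[1],.038,z0),cyl(p[0],p[1],.038,z0+.02)]);q=proj(S,pts);print('model bbox',q.min(0),q.max(0))
i=cv2.imread('pics/s7.png')[120:230,190:320]
cv2.imwrite('pics/c7.png',cv2.resize(i,None,fx=5,fy=5,interpolation=2))
E
```

```text
t: 18.9
ee_pos: [0.5943, 0.0652, 0.1438]
tool_rot: [0.0, 1.0, -0.0, -0.001]
wrist_force: [-0.2, 0.1, -2.0]
grip_width: 0.0251
t 18.9 pos [0.5943 0.0652 0.1438] F [-0.2  0.1 -2. ] w 0.0251
jaw deg 89.96 tilt 0.07 j [ 0.11  0.28 -0.06  1.23  0.    0.11]
tool cm [-0.02 -0.02  3.48]
[251.00970874 180.55016181] [239 170  25  19 309]
model bbox [237.67228152 168.70883167] [263.5533394 189.9759955]
```

View pics/c7.png

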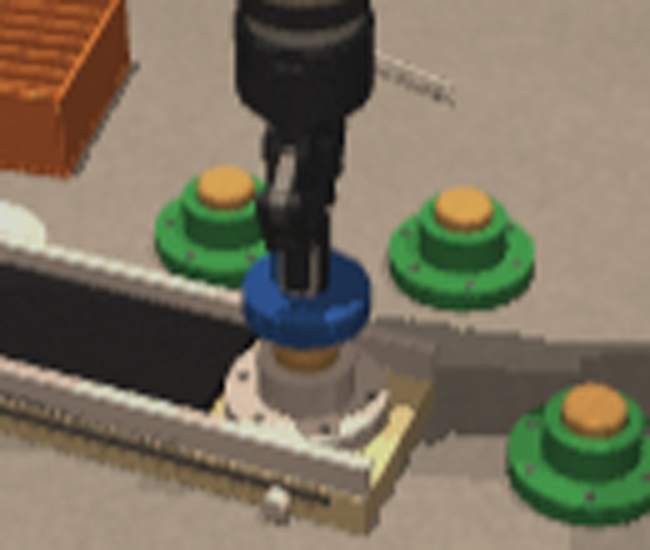

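The held cover's outline (columns 239–263, rows 170–188) matches its model within about 1 px. It sits 1–1.5 mm short of the adapter in x, so I correct that and lower slowly, watching the force.

```bash
python3 -m jog '{"linear":[[-0.12,0,0.5],[0,0,0.5],[0,0,0.5],[0,0,0.3],[0,0,0.3],[0,0,0.2],[0,0,0.2],[0,0,0],[0,0,0]],"dr":[[0,0,0],[0,0,0],[0,0,0],[0,0,0],[0,0,0],[0,0,0],[0,0,0],[0,0,0],[0,0,0]],"claw":[20,20,20,20,20,20,20,20,20]}'
python3 -m jog '{"linear":[[0,0,0.2],[0,0,0.2],[0,0,0.2],[0,0,0.2],[0,0,0],[0,0,0]],"dr":[[0,0,0],[0,0,0],[0,0,0],[0,0,0],[0,0,0],[0,0,0]],"claw":[20,20,20,20,20,20]}'
```

```text
t: 19.85
ee_pos: [0.5959, 0.0655, 0.1194]
tool_rot: [0.0, 1.0, 0.0, 0.0]
wrist_force: [0.3, -0.3, -1.4]
grip_width: 0.0251
t: 20.45
ee_pos: [0.5958, 0.0654, 0.1111]
tool_rot: [0.0, 1.0, -0.0, -0.0]
wrist_force: [-0.2, -1.9, -1.7]
grip_width: 0.0251
```

```bash
python3 -m jog '{"linear":[[0,-0.05,0.1],[0,0,0.1],[0,0,0.05],[0,0,0],[0,0,0]],"dr":[[0,0,0],[0,0,0],[0,0,0],[0,0,0],[0,0,0]],"claw":[20,20,20,20,20]}'
python3 - <<'E'
from m import *
snap('side','s8');c,s=blob('s8','blue',225,140,60,65);print(c,s)
E
```

```text
t: 20.95
ee_pos: [0.5959, 0.0652, 0.1089]
tool_rot: [0.0, 1.0, 0.0, 0.0]
wrist_force: [-0.5, 1.8, -0.2]
grip_width: 0.0251
[250.39735099 189.5794702 ] [238 180  25  18 302]
```

The weight has come off the wrist (Fz −2 → −0.2) at TCP height 0.109, exactly the home height. I release and rise.

```bash
python3 -m jog '{"linear":[[0,0,0.03],[0,0,0],[0,0,0],[0,0,0],[0,0,0],[0,0,0],[0,0,-0.5],[0,0,-1],[0,0,-2],[0,0,-3],[0,0,-4],[0,0,-4],[0,0,0]],"dr":[[0,0,0],[0,0,0],[0,0,0],[0,0,0],[0,0,0],[0,0,0],[0,0,0],[0,0,0],[0,0,0],[0,0,0],[0,0,0],[0,0,0],[0,0,0]],"claw":[20,40,60,80,80,80,80,80,80,80,80,80,80]}'
python3 -m jog '{"linear":[[0,-3,0],[0,-3,0],[0,-3,0],[0,-3,0],[0,-3,0],[0,-3,0],[0,-3,0],[0,-3,0],[0,0,0]],"dr":[[0,0,0],[0,0,0],[0,0,0],[0,0,0],[0,0,0],[0,0,0],[0,0,0],[0,0,0],[0,0,0]],"claw":[80,80,80,80,80,80,80,80,80]}'
python3 - <<'E'
from m import *
st();snap('side','s9');snap('top','t9');c,s=blob('s9','blue',225,150,60,60);print(c,s)
S=load('s9');T=load('t9');a=np.linspace(0,2*np.pi,60)
cyl=lambda x,y,r,z:np.c_[x+r*np.cos(a),y+r*np.sin(a),a*0+z]
for z in(.075,.078,.087):
  q=proj(S,np.vstack([cyl(.5955,.0655,.038,z),cyl(.5955,.0655,.038,z+.02)]));print(z,'model',q.min(0),q.max(0))
ct,cts=blob('t9','blue',245,170,45,45);print('top',ct,cts,onz(T,[cts[:2]+cts[2:4]/2-.5],.095))
i=cv2.imread('pics/s9.png')[140:240,190:310];j=cv2.imread('pics/t9.png')[150:230,235:295]
cv2.imwrite('pics/c9.png',np.hstack([cv2.resize(i,(480,400),interpolation=2),cv2.resize(j,(300,400),interpolation=2)]))
E
```

```text
t: 22.3
ee_pos: [0.5979, 0.0652, 0.2608]
tool_rot: [0.0, 1.0, 0.001, 0.005]
wrist_force: [0.8, 0.9, 0.4]
grip_width: 0.0683
t: 23.2
ee_pos: [0.5955, -0.1781, 0.2533]
tool_rot: [0.002, 1.0, -0.0, -0.0]
wrist_force: [0.1, 0.8, -1.1]
grip_width: 0.0684
t 23.2 pos [ 0.5955 -0.1781  0.2533] F [ 0.1  0.8 -1.1] w 0.0684
jaw deg 89.76 tilt 0.05 j [-0.29  0.32  0.23  1.48 -0.   -0.29]
[250.19939577 189.24773414] [238 179  25  20 331]
0.075 model [237.68483748 177.96054579] [263.10363734 199.1823851 ]
0.078 model [237.6617341  177.18638478] [263.11936381 198.41263251]
0.087 model [237.59199865 174.8499773 ] [263.166833   196.08901894]
top [264.80511182 190.93929712] [255 181  21  21 313] [[0.59455916 0.06361374 0.095     ]]
```

View pics/c9.png

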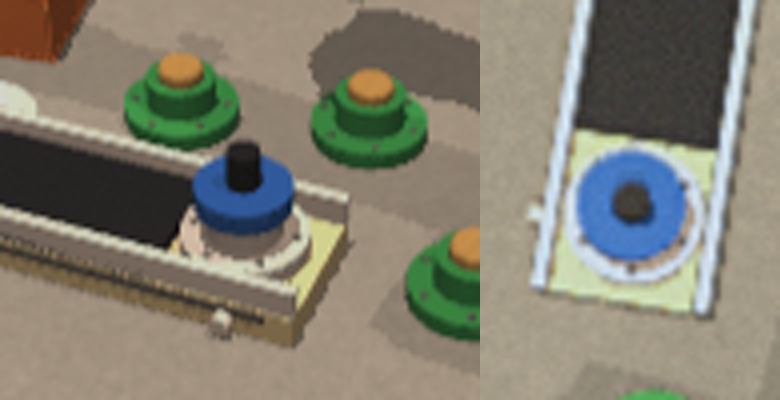

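The cover sits level on the adapter: rows 179–198 fit the home model (178–199), and it is concentric in the top view. The robot is clear.

```bash
python3 -c "
from cell import manip
print(manip.job_done())"
```

```text
the job is handed in; nothing more can be done
None
```

The adapter is home on the stage spigot, the cover is home on the adapter's spigot, and I handed the job in at about 23 s. `job_done()` gives no verdict.

- **Adapter:** I slid it along the ledge with the jaws set around its neck, pulling with the far finger, until it dropped over the spigot. The top of its brass spigot was at image row 188.8. Home predicts 188.5 and still on the ledge predicts 185.9. Its measured centre matched the seat centre within about 2 mm.
- **Cover:** I gripped it by the knob and lowered it on. The weight came off the wrist exactly at the home height, so I released it there. Afterwards its outline matched the home model within about 1 px in the side view, level and centred.
- **Bystanders:** The arm stayed clear of the jar, spacer, driver and puck, but I did not measure them again at the end.

**What disagreed or went wrong:**
- The top and side cameras disagreed by about 4–7 mm in y. I went by the side view, which agreed with the arm's own position.
- My first grip on the knob was 8 mm too high, so I opened and gripped again lower before lifting.
- There was a light sideways contact of about 2 N while the cover went over the spigot.

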